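# Stack two press spacers on a sprung seat, pressing each one flat

## Robot

A 6-joint arm with a two-finger parallel gripper is mounted at the origin on the work surface. World frame = base frame: x ahead of the robot, y to its left, z up, the work surface at z = 0. Lengths are in mm, angles in rad, forces in N, time in s.
With the tool pointing down it reaches from about 325 to 850 mm from the base axis. Payload 4.4 kg.
Tool frame: the origin (TCP) lies at the very end of the fingers, on their centre line; the grasp point (between the pads) lies 19 mm behind it; z points along the fingers, y is the line along which they close (so a half turn about z gives the same grasp; the last joint's range is limited). The gripper opens to 94 mm and grips with 3 to 60 N. Pads are 16 mm wide; open, the fingers measure 119 mm over their backs; the gripper's body (75 mm by 177 mm) begins 78 mm behind the grasp point.
Start: joints at [-1.319, 0.207, 1.542, -0, 1.393, -0.15], TCP at [224.857, -529.213, 205.447] pointing down, gripper open.
Joint ranges: [-2.73, 2.73], [-0.86, 2.22], [0.23, 2.46], [-1.11, 4.25], [0.08, 2.63], [-2.82, 2.82]. Speed limits (rad/s): [2.79, 2.79, 3.14, 3.14, 3.14, 3.14].

## Interface

Orientations are given as a rotation vector (axis times angle).
In Python, from cell import env, telemetry, get_image, calibration, order, search_frame, tip_of gives the robot as it stands. Calls block until the motion is done:
- env.move_to(position, orientation): joint-space move of the TCP to a pose.
- env.move_straight(position, rate=150, frame=None, threshold=None): straight line of the TCP; frame=None keeps the orientation; rate is the mean speed in mm/s. With threshold (N) it stops when the force on the tool has changed by that much, and returns True; else False.
- env.move_joints(angles): joint-space move.
- env.gripper_to(opening): opening from 0.0 (shut) to 1.0 (fully open); the grip force is fixed at half the most; returns when the fingers have stopped.
- env.pause(seconds).
- env.inverse_kinematics(position, orientation): joint angles nearest the present ones, or None.
- telemetry.get_obs(): the state.
- get_image(name): name is "side" or "top" or "wrist"; returns the picture (384x512x3 uint8, blue, green, red); there is no depth.
- calibration(name): a dict with "fx", "fy", "cx", "cy" (pixels), "xyz" and "attitude" of the camera in the world; the wrist camera has in their place "mount" (4x4, takes a point from camera to tool coordinates, whose origin is the TCP and whose axes are the flange's). Camera axes: x right, y up, looking along -z (the intrinsics and any distortion apply to the point x, -y, -z); pixel columns grow to the right and rows downward; lengths in mm; the calibration is good to about 2 mm. A picture is of the moment at which its call begins: read the wrist's pose just before it. calibration takes no time and is no camera call.
A pose or a line that the arm cannot do raises env.PlanningError and nothing moves.
- order.job_done(): hands the job in; it is judged then, once.
Trained networks look in the newest picture that a camera, given by its name, has taken for a name from the list of things; names that differ only in an ending like _2 or _b are one class to them, and where a whole thing is asked for, a point or a joint stands for the part that bears it (a point fixed in the world has none). Each returns a list of dicts, best first, with "p" (0 to 1); they miss things now and then, are a little off and sometimes report something else, mostly with a low value. They report only what shows in the picture. A call takes as long as a camera call.
- search_frame(camera, target): "at" ([x, y, z] in mm, in world coordinates, good to about 4 mm: the middle of the surface that is visible of it).
- tip_of(camera, target): "at" ([x, y, z] in mm, in world coordinates, good to about 4 mm: a listed point, or the origin of a listed thing).
The state is a dict: "time_s": time; "q": joint angles; "joint_velocities": joint speeds; "effort": joint torques, N m; "ee_pos": TCP position; "eef_rot": TCP orientation; "ft_force": force on the tool from outside, world axes, zero at the start; "torque": the same for the moment, N m; "finger_gap": opening from 0.0 (shut) to 1.0 (fully open); "gripper_force": force on a finger pad.
Only numpy, scipy, OpenCV 4.12 (cv2) and the standard library are available. Lean on these libraries where they do the work, as an engineer would, in place of code of your own. Each camera call takes 0.05 s, during which the arm holds its last target. There are 200 camera calls.

## Task

Build up the spacer stack on the sprung seat of the steel block. Set the square spacer centred on the round seat and let go, then press it down with the fingers until the seat visibly sinks, to feel that it lies flat, and let the seat come back up; only then set the solid round spacer centred on top of it, let go, and press that down in the same way. Set the spacers down, do not drop them, and leave the stack standing flat.

Things in the scene. Friction and masses are not known exactly. Their poses are not given: they have to be found in the camera images.
- square_spacer: solid pale bare aluminium plate, square, 56 x 56 mm and 18 mm thick, lying flat on the table, about 0.15 kg. Origin at the centre of its underside, z up, x and y square to its sides.
- round_spacer: solid pale bare aluminium disc, 48 mm in diameter and 18 mm thick, lying flat on the table, about 0.09 kg (not the dark ring with a hole, nor the stepped black punch, which lie about as well and are not needed). Origin at the centre of its underside, z up.
- seat_top (a point): centre of the flat top face of the round steel seat, 72 mm in diameter, z up; 50 mm above the table while the seat is up. The seat stands 20 mm proud of a fixed steel block, 110 x 110 mm and 30 mm high. The point moves with the seat.
- seat (a joint): how far the sprung seat is pushed down, m: 0 = up, 0.010 = bottomed. It moves straight down and springs back by itself. It stays up under the weight of the spacers, begins to sink at about 2 to 4 N of push and bottoms at about 6 to 8 N. A press counts when it has sunk at least 0.003 for about a quarter of a second.

How it is judged:
By the outcome, as a careful person would: the job done as asked, in the order asked, and still so for the second after the job is handed in, with the robot touching nothing.
It also fails if it takes over 64 s, if anything falls off the work surface, if the arm or the gripper's body presses on something with over 40 N, if the wrist force passes 120 N, or if a joint passes its speed limit or range.

## Working session

There is one attempt and no reset: what is moved stays moved. The work goes in short steps, each a Python script; the robot and the scene stay as the last script left them, time stands still between calls to the robot, and variables do not carry over. Pictures are saved under pics/ and viewed, at most 10 in all, crops included, and the job is handed in when it is done.

```bash
ls; mkdir -p pics; python3 - <<'E'
from cell import *
import cv2,numpy as np
for c in ("top","side"):
    im=get_image(c); cv2.imwrite(f"pics/{c}0.png",im)
    k=calibration(c); print(c,k)
    for t in ("square_spacer","round_spacer","seat_top"):
        print(t,"S",[(np.round(d["at"],1).tolist(),round(d["p"],2)) for d in search_frame(c,t)][:3],"T",[(np.round(d["at"],1).tolist(),round(d["p"],2)) for d in tip_of(c,t)][:3])
print(calibration("wrist"))
o=telemetry.get_obs();print(o["time_s"],o["eef_rot"],o["ft_force"])
E
```

```text
pics
top {'fx': 409.7219916979889, 'fy': 409.7219916979889, 'cx': 258.8041551508757, 'cy': 197.94887177402495, 'xyz': array([342.32679335, -21.9668879 , 795.20516577]), 'attitude': array([ 0.15084069, -0.14037001, -1.5734713 ])}
square_spacer S [([386.7, -277.4, 17.6], 0.73)] T [([386.1, -283.4, -1.2], 0.66)]
round_spacer S [([589.3, -269.7, 18.1], 0.73)] T [([589.5, -270.6, -2.0], 0.63)]
seat_top S [([473.7, -30.5, 50.7], 0.75)] T [([475.8, -33.0, 51.5], 0.73)]
side {'fx': 368.13400463642137, 'fy': 368.13400463642137, 'cx': 255.7602273425029, 'cy': 194.50635094172662, 'xyz': array([299.54933672, 520.94781786, 450.21317333]), 'attitude': array([ 0.22598048, -1.329237  , -2.51389901])}
square_spacer S [([386.4, -265.1, 17.9], 0.57), ([465.7, -25.2, 48.4], 0.39)] T [([386.4, -280.9, 0.4], 0.81)]
round_spacer S [([589.9, -256.5, 15.9], 0.57)] T [([593.8, -268.8, -1.0], 0.74)]
seat_top S [([469.8, -19.6, 50.1], 0.79)] T [([470.1, -29.9, 51.4], 0.78)]
{'fx': 336.5047296851814, 'fy': 336.5047296851814, 'cx': 256.7545777268917, 'cy': 189.57958492088432, 'mount': array([[-1.84316781e-03,  9.67286621e-01,  2.53679316e-01,
         7.30146622e+01],
       [ 9.99998284e-01,  1.73504102e-03,  6.49965034e-04,
         7.50808047e-01],
       [ 1.88558463e-04,  2.53680079e-01, -9.67288159e-01,
        -1.79622409e+02],
       [ 0.00000000e+00,  0.00000000e+00,  0.00000000e+00,
         1.00000000e+00]])}
0.7 [ 3.07833898e+00  6.26907880e-01 -1.22783392e-05] [ 0.32039172 -0.14232998  0.9958007 ]
```

View pics/top0.png

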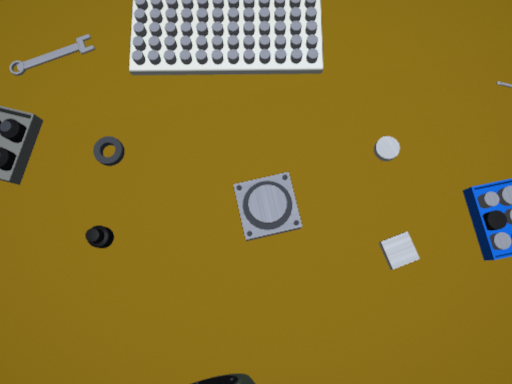

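View pics/side0.png

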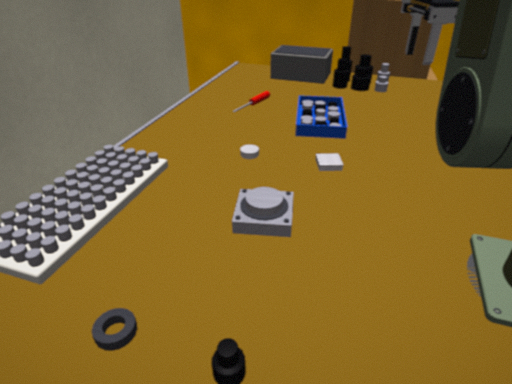

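The top view shows the square spacer at about (400,250), the round one at (388,148) and the seat at (267,205). The networks' reports match, and the side view agrees. The square's yaw is about 0.34 rad. I'll look at it from close by with the wrist camera, keeping that tool yaw.

```bash
cat > h.py <<'E'
from cell import *
import cv2,numpy as np
from scipy.spatial.transform import Rotation as R
K=calibration("wrist"); M=K["mount"]
def ori(yaw): return (R.from_euler('z',yaw)*R.from_euler('x',np.pi)).as_rotvec()
def obs(): return telemetry.get_obs()
def shot(name=None):
    o=obs(); T=np.eye(4); T[:3,:3]=R.from_rotvec(o["eef_rot"]).as_matrix(); T[:3,3]=o["ee_pos"]
    im=get_image("wrist")
    if name: cv2.imwrite(f"pics/{name}.png",im)
    return im,T@M
def ray(C,px,z):
    px=np.atleast_2d(px).astype(float)
    d=np.c_[(px[:,0]-K["cx"])/K["fx"],-(px[:,1]-K["cy"])/K["fy"],-np.ones(len(px))]@C[:3,:3].T
    return C[:3,3]+d*((z-C[2,3])/d[:,2])[:,None]
def pix(C,p):
    c=(np.asarray(p,float)-C[:3,3])@C[:3,:3]
    return np.array([K["cx"]-K["fx"]*c[0]/c[2],K["cy"]+K["fy"]*c[1]/c[2]])
def rs(d): return [(np.round(x["at"],1).tolist(),round(x["p"],2)) for x in d[:3]]
E
python3 - <<'E'
from h import *
yaw=.34
env.move_to([386,-280,88],ori(yaw)); print(obs()["time_s"],obs()["ee_pos"],obs()["q"])
im,C=shot("w1"); print(pix(C,[386,-280,18]),rs(tip_of("wrist","square_spacer")))
E
```

```text
1.9167 [ 386.4789517  -281.45842076   88.8191295 ] [-8.10453307e-01  1.35012769e-01  1.88790098e+00 -4.23872133e-04
  1.11646329e+00  4.21168095e-01]
[253.84093195 198.7476047 ] [([383.7, -283.7, -0.6], 0.6)]
```

View pics/w1.png

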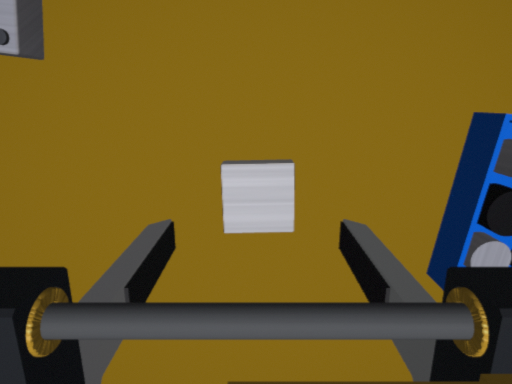

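The wrist picture shows the square between the fingers, with its face over columns 222–294 and rows 162–233, nearly aligned with the tool. Next I'll look at the seat and the round spacer from the same relative pose.

```bash
cat >> h.py <<'E'
def mask(im,v=120):
    hsv=cv2.cvtColor(im,cv2.COLOR_BGR2HSV)
    return ((hsv[...,1]<60)&(hsv[...,2]>v)).astype(np.uint8)
def blob(m,near):
    cs=[c for c in cv2.findContours(m,cv2.RETR_EXTERNAL,cv2.CHAIN_APPROX_NONE)[0] if cv2.contourArea(c)>800]
    return min(cs,key=lambda c:np.linalg.norm(c.mean(0)[0]-near))
def find(z,near,v=120,name=None):
    """pale face at height z near a world point: world centre, size and angle of its rectangle, equal-area diameter"""
    im,C=shot(name); c=blob(mask(im,v),pix(C,[*near[:2],z]))
    w=ray(C,c[:,0],z)[:,:2]; (x,y),s,a=cv2.minAreaRect(w.astype(np.float32))
    return np.array([x,y]),s,a,2*np.sqrt(cv2.contourArea(w.astype(np.float32))/np.pi)
E
python3 - <<'E'
from h import *
env.pause(.2); print(obs()["ee_pos"]); print(find(18,[384,-281]))
env.move_to([590,-269,88],ori(.34)); env.pause(.2); print(obs()["ee_pos"],obs()["time_s"]); print(find(18,[590,-269],name="w2"))
env.move_to([473,-31,120],ori(.34)); env.pause(.2); print(obs()["ee_pos"],obs()["time_s"]); im,C=shot("w3"); print(pix(C,[473,-31,50]),rs(tip_of("wrist","seat_top")))
E
```

```text
[ 385.93692539 -280.91566248   88.30296884]
(array([ 387.29104614, -282.87908936]), (55.40879440307617, 55.75725173950195), 20.45448875427246, np.float64(61.798612801657164))
[ 588.65982014 -269.61944401   88.25490772] 3.3
(array([ 589.1942749 , -272.76547241]), (46.793861389160156, 46.50127029418945), 18.127605438232422, np.float64(46.474974820712454))
[473.75768598 -32.06571994 119.96675008] 4.5917
[254.33016619 199.56217361] [([476.1, -28.7, 49.5], 0.74)]
```

View pics/w3.png

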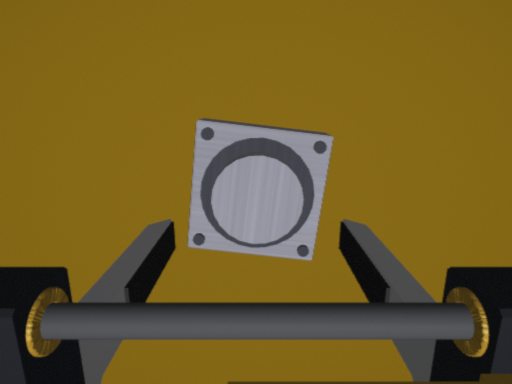

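The wrist picture shows the seat's top disc centred near (257,199), about 95 px across, with a dark ring around it on the block. Now I'll segment the disc, then grip, release and look again at the square to find the camera's offset from the gripper.

```bash
python3 - <<'E'
from h import *
im,C=shot()
for v in (110,130,150):
  for c in cv2.findContours(mask(im,v),cv2.RETR_LIST,cv2.CHAIN_APPROX_NONE)[0]:
    if cv2.contourArea(c)>3000:
        w=ray(C,c[:,0],50)[:,:2].astype(np.float32); e=cv2.fitEllipse(w); print(v,e, cv2.minEnclosingCircle(w))
print(obs()["ee_pos"])
yaw=np.radians(20.45)
env.move_to([387.3,-282.9,60],ori(yaw)); env.move_straight([387.3,-282.9,4],rate=80)
print(obs()["ee_pos"],obs()["ft_force"])
env.gripper_to(0.0); o=obs(); print(o["finger_gap"],o["gripper_force"],o["ee_pos"],o["eef_rot"],o["time_s"])
env.gripper_to(1.0); env.move_straight([387.3,-282.9,88],rate=120); env.pause(.2); print(obs()["ee_pos"],obs()["time_s"])
print(find(18,[387,-283],name="w4"))
E
```

```text
110 ((472.7342834472656, -33.20432662963867), (70.77828216552734, 70.83441925048828), 43.84331130981445) ((472.6845703125, -33.252017974853516), 35.969173431396484)
110 ((477.4353942871094, -31.530073165893555), (87.5901107788086, 87.90202331542969), 112.01817321777344) ((477.4883728027344, -31.579042434692383), 44.45623779296875)
110 ((478.3725891113281, -31.16452980041504), (117.84033966064453, 118.64665985107422), 7.069887638092041) ((478.1717224121094, -31.07332992553711), 70.41812133789062)
130 ((472.7451171875, -33.180110931396484), (70.128173828125, 70.36988830566406), 31.644880294799805) ((472.6910705566406, -33.17755126953125), 35.690162658691406)
130 ((477.4928894042969, -31.51411247253418), (88.35519409179688, 88.5955810546875), 112.08123016357422) ((477.4899597167969, -31.49966812133789), 44.78113555908203)
130 ((478.26861572265625, -31.189207077026367), (117.6800765991211, 118.3779067993164), 6.709640026092529) ((478.1717224121094, -31.07332992553711), 70.41812133789062)
150 ((472.7532043457031, -33.26530075073242), (69.44861602783203, 69.616455078125), 73.85931396484375) ((472.64495849609375, -33.01830291748047), 35.452125549316406)
150 ((477.4071960449219, -31.62176513671875), (89.15284729003906, 89.36488342285156), 120.0385513305664) ((477.3852233886719, -31.5726318359375), 45.21363830566406)
150 ((478.1412658691406, -31.4096736907959), (115.88876342773438, 116.82786560058594), 11.328790664672852) ((477.8896179199219, -31.450841903686523), 69.44863891601562)
[473.30291716 -31.61650085 119.82411026]
[ 387.6729038  -283.16625366    4.29749466] [-1.22651854  0.64002698 -0.00727267]
0.5926452655363177 30.000101923942566 [ 387.29063811 -282.87978197    4.09610813] [-3.09162318e+00 -5.57607593e-01  2.34974556e-05] 7.325
[ 386.71208323 -282.28908852   87.01675364] 9.1333
(array([ 387.5491333 , -283.48406982]), (54.47586441040039, 55.77803039550781), 20.366342544555664, np.float64(61.71170960296195))
```

Bias is small: about 0.65 mm along the closing line. The place target for the TCP is (472.5, -32.6). Next step: pick the square, place it and check.

```bash
cat >> h.py <<'E'
YAW=np.radians(20.4); O=ori(YAW)
def pick(xy,zup=60):
    env.move_straight([*xy,4],rate=120); env.pause(.25); env.gripper_to(0.0)
    o=obs(); print("grip",o["finger_gap"],o["ee_pos"],o["time_s"]); env.move_straight([*xy,zup],rate=120)
def place(xy,zs):
    "lower the held spacer on to a face at zs, let go, back off"
    env.move_to([*xy,zs+24],O); env.pause(.2)
    env.move_straight([*xy,zs+6],rate=60); env.pause(.3)
    f0=obs()["ft_force"]
    hit=env.move_straight([*xy,zs+3.5],rate=6,threshold=1.5)
    o=obs(); print("down",hit,o["ee_pos"],o["ft_force"]-f0); env.gripper_to(1.0)
    env.pause(.1); env.move_straight([*xy,zs+88],rate=150); env.pause(.3); print(obs()["ee_pos"],obs()["time_s"])
E
python3 - <<'E'
from h import *
pick([387.3,-282.9],100)
place([472.5,-32.6],50)
print(find(68,[472.5,-32.6],name="w5"))
E
```

```text
grip 0.5909124301989531 [ 387.24045506 -282.86079145    3.95498755] 10.9583
down True [472.54150734 -32.60129331  53.84042247] [-0.62156052 -0.64602935  5.49933908]
[471.81749847 -32.43970726 137.04358147] 16.1667
(array([482.04873657, -29.82645798]), (94.42233276367188, 94.80957794189453), 12.52707576751709, np.float64(105.78937741227149))
```

View pics/w5.png

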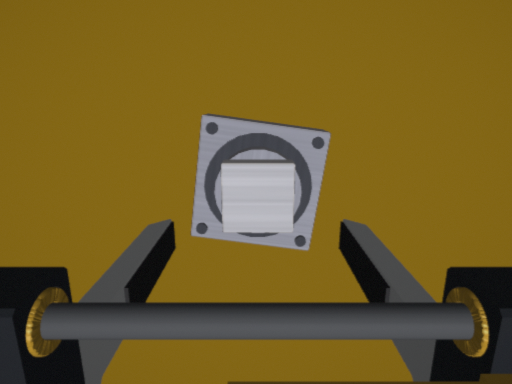

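The square sits on the seat, face at columns 222–294 and rows 163–232, with the seat disc showing evenly on the left and right. The blob picked up the block, so I'll measure again with a brighter threshold, then press.

```bash
cat >> h.py <<'E'
def press(xy,zt):
    env.gripper_to(0.0); env.move_straight([*xy,zt+6],rate=120); env.pause(.3); f0=obs()["ft_force"]
    hit=env.move_straight([*xy,zt-1],rate=10,threshold=1.5); o=obs(); print("touch",hit,o["ee_pos"],o["ft_force"]-f0)
    env.move_straight([*xy,zt-6],rate=10)
    for _ in range(3): env.pause(.2); o=obs(); print("press",o["ee_pos"],o["ft_force"]-f0)
    env.move_straight([*xy,zt+3],rate=10); env.pause(.2)
    env.move_straight([*xy,zt+70],rate=150)
E
python3 - <<'E'
from h import *
env.pause(.1)
im,C=shot()
g=im.min(2); print(g[197,225:294:8],g[155,240:280:8],g[190:215,216])
for v in (185,195,205):
    try: print(v,find(68,[472.5,-32.6],v))
    except Exception as e: print(v,e)
E
```

```text
[182 182 183 182 181 181 180 181 180] [145 145 147 151 149] [149 150 150 149 151 150 150 149 150 149 143 139 133 131 128 105  81  71
  67  66  67  65  67  66  67]
185 (array([460.70529175, -37.82088089]), (20.61674690246582, 53.82961654663086), 20.328920364379883, np.float64(36.46071863492011))
195 min() iterable argument is empty
205 min() iterable argument is empty
```

```bash
python3 - <<'E'
from h import *
c,s,a,d=find(68,[472.5,-32.6],165); print(c,s,a)
e=c-[472.74,-33.2]; print("err",e)
if np.hypot(*e)<1.8 and min(s)>52:
    press([472.5,-32.6],68); print(obs()["time_s"])
E
```

```text
[472.51315308 -33.42890167] (55.084022521972656, 55.823829650878906) 19.343713760375977
err [-0.22684692 -0.22890167]
touch True [472.37159384 -32.57611969  67.97374738] [0.35076986 0.13033801 3.29501959]
press [472.37460118 -32.55863966  62.08562916] [-0.26724681  0.31425098  4.97498505]
press [472.41071821 -32.60112522  62.10279577] [-1.10352751  0.85732172  5.8369875 ]
press [472.41894931 -32.59334757  62.10142386] [-1.4852296  -0.33606912  5.96097331]
22.7083
```

Pressed to about 5.9 mm of sink at about 6 N. I'll check that the square hasn't shifted, then pick and place the round spacer.

```bash
python3 - <<'E'
from h import *
env.gripper_to(1.0); env.pause(.1)
c,s,a,d=find(68,[472.5,-32.6],165); print(c,s,a)
env.move_to([589,-272.2,88],O); env.pause(.4)
r=find(18,[589.2,-272.8]); print(r,obs()["ee_pos"])
xy=r[0]-.65*np.array([np.sin(YAW),-np.cos(YAW)])
pick(xy,130)
place([472.5,-32.6],68)
im,C=shot("w6"); print(pix(C,[472.5,-32.6,86]),obs()["time_s"]); g=im.min(2); print(g[197,170:340:6])
E
```

```text
[472.39703369 -33.45722198] (55.547054290771484, 55.7828369140625) 20.00129508972168
(array([ 588.92895508, -272.51559448]), (46.77098083496094, 46.620361328125), 20.346731185913086, np.float64(46.48267076371625)) [ 589.13871517 -271.72963739   88.34972742]
grip 0.5073617683943826 [ 588.64372207 -271.92393438    3.92576487] 27.6917
down True [472.56977336 -32.60897963  71.68523144] [ 1.28140219 -0.87612926  3.22726245]
[471.85070155 -32.4529629  155.0658691 ] 33.275
[256.65745593 198.44246859] 33.325
[ 19  22  21  20  21 153 154  67  88 168 184 181 177 185 182 182 185 184
 182 183 179 142  67 149  97  23  22  21  23]
```

View pics/w6.png

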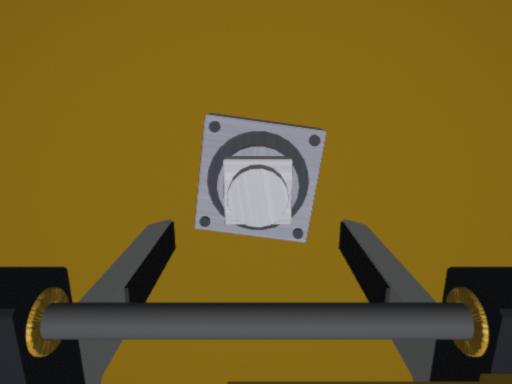

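The round disc sits on the square, spanning about columns 227–289 and rows 167–228, centred near (258,197.5). I'll check the centring numerically and press.

```bash
python3 - <<'E'
from h import *
im,C=shot(); g=cv2.medianBlur(im.min(2),3)
h=cv2.HoughCircles(g,cv2.HOUGH_GRADIENT_ALT,1,20,param1=100,param2=.6,minRadius=26,maxRadius=36); print(h)
px=h[0,0,:2] if h is not None else [258,197.5]
e=ray(C,px,86)[0,:2]-[472.45,-33.4]; print("round vs square",e)
if np.hypot(*e)<2.5:
    press([472.5,-32.6],86); print(obs()["time_s"])
    env.gripper_to(1.0); env.move_straight([472.5,-32.6,200],rate=150); env.pause(.3)
    shot("w7"); s=get_image("side"); cv2.imwrite("pics/s7.png",cv2.resize(s[140:260,190:350],None,fx=4,fy=4))
E
```

```text
[[[259.      200.       31.40568]]]
round vs square [-0.35178746 -1.38024387]
touch True [472.36260845 -32.57616992  85.88342303] [ 0.44507467 -0.14767466  3.86983285]
press [472.43172672 -32.58185879  80.0689053 ] [-0.4647602   1.4659817   5.12594568]
press [472.43361253 -32.57079141  80.08310936] [-1.03770834  0.74925407  6.28360007]
press [472.41528156 -32.57777431  80.04626268] [-0.22660811  1.18912327  5.12823498]
39.5083
```

View pics/s7.png

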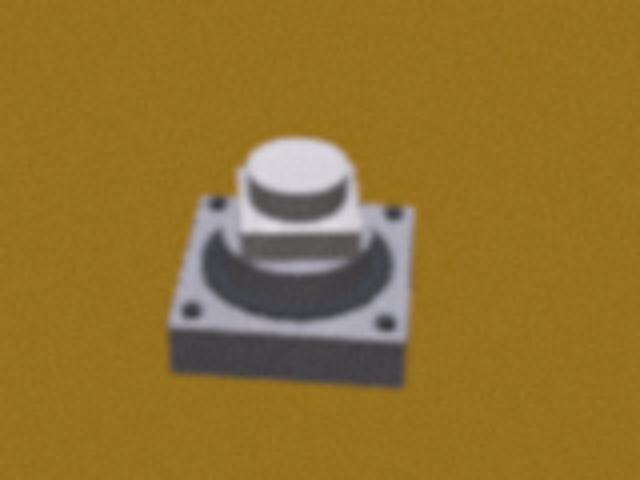

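View pics/w7.png

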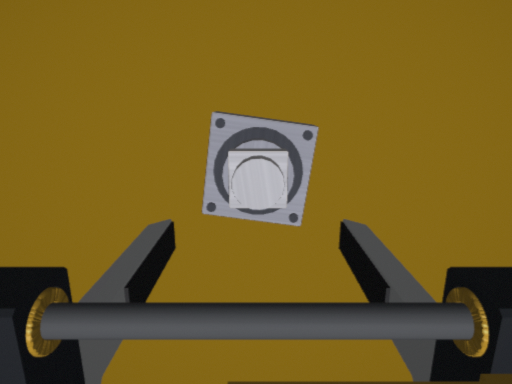

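The side crop shows the stack standing flat: disc at about (297,180) on the square, which is on the raised seat. The wrist view shows it centred near (258,182), with the gripper well clear. Handing it in.

```bash
python3 -c "
from cell import *
print(telemetry.get_obs()['time_s']); print(order.job_done())"
```

```text
41.8
the job is handed in; nothing more can be done
None
```

The job is handed in at 41.8 s: the square and then the round spacer were set on the seat within about 1.5 mm of centre, each pressed down about 6 mm after release, and the stack stands flat with the gripper clear.

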